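# Mesh a cast hinge leaf with the jamb's leaf and hold it for the pin

## Robot

A 7-joint arm with a two-finger parallel gripper is mounted at the origin on a cart in front of the work surface, level with it; the furniture and walls round the work are solid. World frame = base frame: x ahead of the robot, y to its left, z up, the work surface at z = 0. Lengths are in m, angles in rad, forces in N, time in s.
With the tool pointing down it reaches from about 0.4 to 0.9 m from the base axis. Payload 5.5 kg.
Tool frame: the origin (TCP) lies at the very end of the fingers, on their centre line; the grasp point (between the pads) lies 19 mm behind it (env.grasp_offset is the distance from the TCP to the grasp point, in m); z points along the fingers, y is the direction in which the jaws open and shut (so a half turn about z gives the same grasp; the last joint's range is limited). The gripper opens to 92 mm and grips with 3 to 60 N. Pads are 19 mm wide; open, the fingers measure 130 mm over their backs; the gripper's body (75 mm by 190 mm) begins 47 mm behind the grasp point.
Start: joints at [-0.938, 0.501, -0.427, 1.55, 0.221, 1.138, -0.21], TCP at [0.235, 0.606, 0.227] pointing down, gripper open.
Joint ranges: [-2.88, 2.88], [-0.31, 2.03], [-1.54, 1.56], [0.2, 2.42], [-1.41, 4.55], [0.19, 2.02], [-2.57, 2.57]. Speed limits (rad/s): [2.57, 2.57, 3.14, 3.14, 3.14, 3.14, 3.14].

## Interface

Orientations are given as a rotation vector (axis times angle).
In Python, from plant import env gives the robot as it stands.
- The arm moves only by the tool carry_out, never from a script. Its argument "commands" is a list of rows, each a list of 3 entries, a list of its own where there are three numbers: the closure, from -1 (fully open) to 1 (shut), then the shift along the world's x, y, z in mm, then the turn, a rotation vector about the world's x, y, z in units of 5 degrees (1.0 is 5 degrees). A call has 1 to 10 rows; each row is the pose to reach, as a shift and turn from the pose commanded when the call began; what a row does not reach only later rows make up. A row lasts 1/8 s, in which the tool goes at most 62.5 mm and 10.7 degrees, less where a joint would pass 70% of its speed; a pose out of reach is approached as far as the arm can. A call with a gripper value outside its range is refused whole. The fingers move at their own pace and stop on an object; "grip_force" is the grip in N (left out, the last holds). Time passes only in rows, so rows that repeat a pose let the fingers close. It gives the time, the measured TCP pose, the force and the opening at its end, in the units of the state.
- env.state(): the state, without advancing time (a new reading comes with each control period).
- env.read_camera(name): name is "side" or "top" or "wrist"; returns (picture, depth): 400x640x3 uint8, red, green, blue; 400x640 float32, m along the optical axis (not along the pixel's ray), 0 where there is no reading.
- env.camera_params(name): a dict with "vfov" (degrees; the focal length in pixels is half the picture's height over the tangent of half this angle, whatever the lens; pixels are square), "cx", "cy" (the principal point, pixels), "rvec" (rotation vector, rad) and "tvec" (3), from world to camera coordinates, as OpenCV has them; the wrist camera has in their place "hand_eye" (4x4, takes a point from camera to tool coordinates, whose origin is the TCP and whose axes are the flange's). Camera axes: x right, y down, z forward; pixel columns grow to the right and rows downward; lengths in m; the calibration is good to about 2 mm. A picture is of the moment at which its call begins: read the wrist's pose just before it. camera_params takes no time and is no camera call.
- env.hand_in(): hands the job in, once; it reports no verdict.
The state is a dict: "clock": time; "joints": joint angles; "joint_velocities": joint speeds; "effort": joint torques, N m; "tcp_pos": TCP position; "tool_rot": TCP orientation; "force": force on the tool from outside, world axes, zero at the start; "torque": the same for the moment, N m; "finger_gap": opening from 0.0 (shut) to 1.0 (fully open).
Only numpy, scipy, OpenCV 4.12 (cv2) and the standard library are available. Lean on these libraries where they do the work, as an engineer would, in place of code of your own. Each camera call takes 0.05 s, during which the arm holds its last target.

## Task

Lift the freshly cast hinge leaf up out of the open lower half of its mould and fit its two knuckles down between the three knuckles of the leaf on the jamb post, until they rest home in the cradles and the pin holes line up, with the cast leaf's upright flange vertical and on the open side of the post, so that the pin can be pushed straight through. Finish while still holding the leaf in the gripper like that (do not let go: it would drop out of line), and leave the other tools and jars on the bench where they are.

Things in the scene. Friction and masses are not known exactly. Their poses are not given: they have to be found in the camera images.
- leaf: Loose grey cast hinge leaf, about 120 g, angle-shaped: level web, two round knuckles on one edge, upright flange along the other. Origin on the pin axis midway between the knuckles; y along the pin, web and flange at -x, z up. Knuckles 16 mm diameter, 9 mm bore, 12 mm wide with 1.5 mm chamfers, middles at y = +-13.5 mm. Web x -37 to -10, y +-19.5, z 2 to 8 mm.
- leaf_grip (a point): Point of the loose leaf to grip, from above, across the flange's 8 mm thickness (along x): middle of the flange, leaf x -33, y 0, z 34 mm; axes as the leaf's. The flange spans leaf y +-19.5 and z 2 to 52 mm; two small gussets at its foot on the knuckle side (|y| over 15 mm, up to z 19 mm).
- mould: Fixed lower half of an aluminium mould, 100 x 90 x 36 mm (foot 112 mm in x), two 7 mm high dowels in opposite corners. Origin: middle of the underside, z up. The leaf's origin starts at x 14, y 0, z 28 mm here, same yaw, 1 mm play all round; web top flush with the mould's top face, only the flange stands out, by 44 mm. It comes out straight up; knuckle pockets are 16 mm deep.
- jamb_pin (a point): Point on the fixed leaf's pin axis, middle of its middle knuckle, 85 mm above the bench; y along the pin, z up, post at +x, open side -x. Three fixed knuckles, 16 mm diameter, 9 mm bore, 1.5 mm chamfers: y -33 to -21, -6 to 6, 21 to 33 mm; the two 15 mm gaps take the loose leaf's knuckles from above. The leaf is right when its origin is here with the same yaw.
- jamb: Fixed jamb: light grey cabinet upright (post) with the fixed grey leaf on its front (-x) face. Origin: middle of the underside of the 116 x 124 x 10 mm steel foot; pin axis at x -12, z 85 mm, post from x -2 to 40, y +-40, top z 93 mm. In each knuckle gap a cradle with 45 degree flanks bears a knuckle once the axes coincide, 1.5 mm play along x; front lip top 4 mm below the axis. A 5 mm pin sticks out 44 mm at +y; it stays.
- marker_pen: White and red marker pen, 127 mm, loose bystander lying between mould and jamb; origin under its middle.
- driver_red: Red precision screwdriver, 135 mm, loose bystander near the front edge; origin under its middle.
- driver_blue: Blue precision screwdriver, 135 mm, loose bystander near the front edge; origin under its middle.
- flux_pot: Small round tin, 43 mm wide, 19 mm high, loose bystander behind; origin under its middle.
- side_cutters: Red-handled side cutters, 125 mm, loose bystander at the left; origin under its middle.
- calliper: Calliper, 190 mm, loose bystander at the left; origin under its middle.
- solder_reel: Reel of solder, 54 mm wide, 30 mm high, loose bystander behind; origin under its middle.
- black_lid_jar: Clear jar with a black lid, 57 mm wide, 93 mm high, loose bystander behind; origin under its middle.

How it is judged:
By the outcome, as a careful person would: the job done as asked, in the order asked, and still so for the second after the job is handed in, while the arm keeps its last pose, push and grip.
It also fails if it takes over 38 s, if anything falls off the work surface, if the arm or the gripper's body presses on something with over 40 N, if the wrist force passes 120 N, or if a joint passes its speed limit or range.

## Working session

There is one attempt and no reset: what is moved stays moved. The work goes in short steps, Python scripts to look and compute and a tool call to move; the robot and the scene stay as the last step left them, time stands still between calls to the robot, and variables do not carry over. Pictures are saved under pics/ and viewed, and the job is handed in when it is done.

Besides the shell and the picture viewer there is one more tool, called after "Request:" as name(argument=value, ...) on one line, values as JSON. carry_out: Moves the arm, as the interface text tells. Its arguments: {"type":"object","properties":{"commands":{"type":"array","items":{"type":"array"}},"grip_force":{"type":"number"}},"required":["commands"]}

```bash
mkdir -p pics; ls
cat > h.py <<'E'
import numpy as np, cv2
from scipy.spatial.transform import Rotation as R
from plant import env
def K(p):
    f=200/np.tan(np.radians(p['vfov'])/2); return f,p['cx'],p['cy']
def cam(name,st=None):
    p=env.camera_params(name); f,cx,cy=K(p)
    if name=='wrist':
        st=st or env.state(); T=np.eye(4); T[:3,:3]=R.from_rotvec(st['tool_rot']).as_matrix(); T[:3,3]=st['tcp_pos']
        M=T@np.array(p['hand_eye']); return f,cx,cy,M[:3,:3],M[:3,3]
    Rm=R.from_rotvec(np.ravel(p['rvec'])).as_matrix(); t=np.ravel(p['tvec'])
    return f,cx,cy,Rm.T,-Rm.T@t
def onz(c,u,v,z):
    f,cx,cy,Rw,o=c; u=np.asarray(u,float); v=np.asarray(v,float)
    d=np.stack([(u-cx)/f,(v-cy)/f,np.ones_like(u)],-1)@Rw.T
    return o+d*((z-o[2])/d[...,2])[...,None]
def cloud(c,D):
    v,u=np.mgrid[:400,:640]; f,cx,cy,Rw,o=c
    P=np.stack([(u-cx)/f*D,(v-cy)/f*D,D],-1)@Rw.T+o
    P[D<=0]=np.nan; return P
def proj(c,P):
    f,cx,cy,Rw,o=c; q=(np.asarray(P)-o)@Rw; return np.stack([f*q[...,0]/q[...,2]+cx,f*q[...,1]/q[...,2]+cy],-1)
E
python3 - <<'E'
from h import *
s=env.state(); print(s)
for n in ['top','side']:
    c=cam(n); I,D=env.read_camera(n); cv2.imwrite(f'pics/{n}0.png',I[...,::-1]); np.savez(f'{n}0.npz',I=I,D=D)
    print(n,c[:3],c[4],c[3][:,2], (D>0).mean(),env.camera_params(n))
E
```

```text
pics
{'clock': 0.0, 'joints': array([-0.93779571,  0.50184358, -0.42677458,  1.5514002 ,  0.22081844,
        1.13833912, -0.21027691]), 'joint_velocities': array([ 0.0006529 ,  0.00064841,  0.00016963, -0.00116154, -0.00066171,
        0.00225598,  0.00014155]), 'effort': array([ 9.14329539e-04, -5.66607606e+01, -5.81624910e+00, -2.79121113e+01,
       -6.87541254e-02,  3.07285844e-02,  1.81554997e-04]), 'tcp_pos': array([0.23474099, 0.60539572, 0.22570031]), 'tool_rot': array([-5.77410258e-01, -3.08767305e+00,  2.97066244e-03]), 'force': array([-0.72493351,  0.60226512, -0.19866273]), 'torque': array([0.03569475, 0.01947994, 0.02721705]), 'finger_gap': 1.0035809148266814}
top (np.float64(503.97959872664285), 322.7147356011773, 198.72906485948982) [0.45022041 0.3114539  1.19942375] [ 9.20313457e-02 -1.10878515e-04 -9.95756104e-01] 0.995859375 {'vfov': 43.29046059996859, 'cx': 322.7147356011773, 'cy': 198.72906485948982, 'rvec': array([ 2.18213303, -2.16668324,  0.10074622]), 'tvec': array([0.30734571, 0.56089381, 1.15293367])}
side (np.float64(504.08227038705354), 315.43367129672276, 206.37925826330928) [ 1.11546488 -0.14000976  1.25108472] [-0.41575633  0.31699437 -0.85244428] 0.99593359375 {'vfov': 43.28245827489889, 'cx': 315.43367129672276, 'cy': 206.37925826330928, 'rvec': array([ 2.3733528 ,  1.13654964, -0.33817839]), 'tvec': array([-0.56935691, -0.15959291,  1.57462389])}
```

View pics/top0.png

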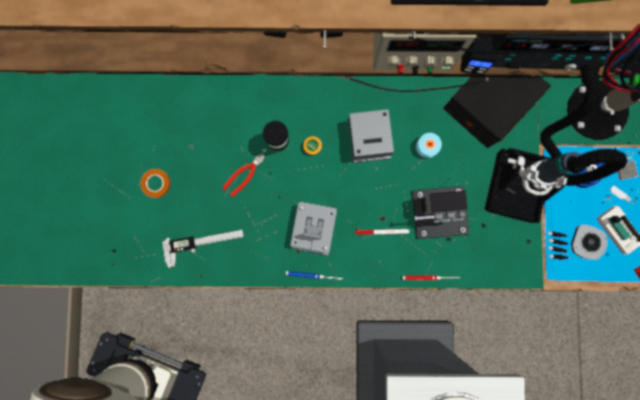

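View pics/side0.png

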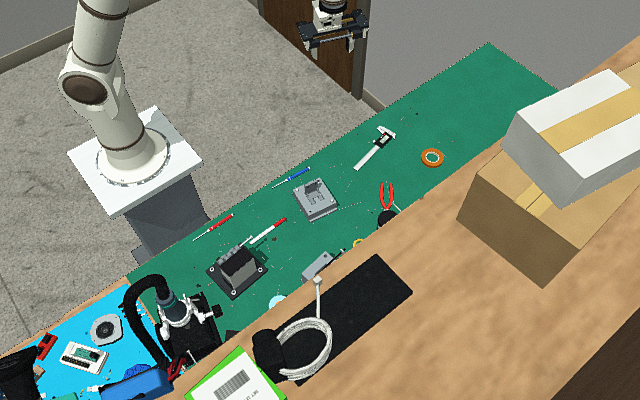

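Run:
```python
from h import *
z=np.load('top0.npz'); I=z['I'];D=z['D']; c=cam('top'); P=cloud(c,D)
crop=np.hstack([I[190:270,275:355],I[172:252,400:480]]); cv2.imwrite('pics/crop0.png',cv2.resize(crop,None,fx=5,fy=5,interpolation=cv2.INTER_CUBIC)[...,::-1])
for (u,v) in [(314,229),(440,212),(300,210),(270,215),(380,210),(314,250),(440,195),(430,230),(382,232)]: print(u,v,P[v,u].round(4))
H=P[...,2]*1000
np.set_printoptions(linewidth=300)
print('mould');print(H[200:260:2,286:342:2].round().astype(int))
print('jamb');print(H[182:244:2,408:474:2].round().astype(int))
z=np.load('side0.npz'); cv2.imwrite('pics/crop1.png',cv2.resize(np.hstack([z['I'][165:235,280:350],z['I'][230:300,200:270]]),None,fx=5,fy=5,interpolation=cv2.INTER_CUBIC)[...,::-1])
```

```text
314 229 [0.4875 0.3309 0.0355]
440 212 [0.5258 0.0503 0.0811]
300 210 [0.5312 0.3637 0.0365]
270 215 [0.5211 0.4365 0.0019]
380 210 [0.535  0.1746 0.0009]
314 250 [0.4391 0.3309 0.0112]
440 195 [0.5626 0.0525 0.0927]
430 230 [0.4879 0.0579 0.0097]
382 232 [0.4824 0.1712 0.011 ]
mould
[[                   1                    5                    0                    1                    3                    2                    6                    1                    3                    2                   -2                    3                   -1                    3
                     1                    1                   -3                   -2                    3                    3                    3                    0                    0                    3                    2                    2                    2                    4]
 [                   3                    1                    0                    1                    4                    0                    1                   12                    7                    8           
[... 16557 characters left out ...]
              0                    0                    2                    0                   -2                    1
                     6                    4                    1                    1                    0                   -2                   -1                    4                   -2                   -1                    4                    3                   -2                   -3]]
jamb
[[ 4 -1  0 ...  3  1 -1]
 [ 2  2 -3 ...  1 -2  1]
 [-2  3 -2 ...  2  3  2]
 ...
 [ 4  3  4 ...  2  2 -2]
 [ 2  4  2 ...  0  0  0]
 [-3  2  1 ... -3 -5  8]]<stdin>:7: RuntimeWarning: invalid value encountered in cast
<stdin>:8: RuntimeWarning: invalid value encountered in cast
```

View pics/crop0.png

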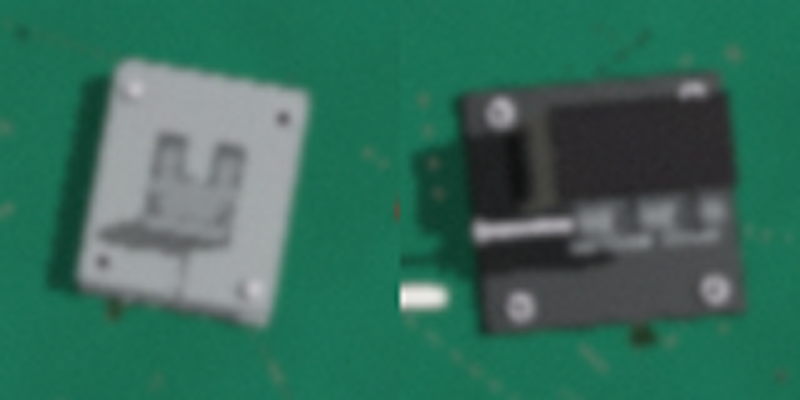

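View pics/crop1.png

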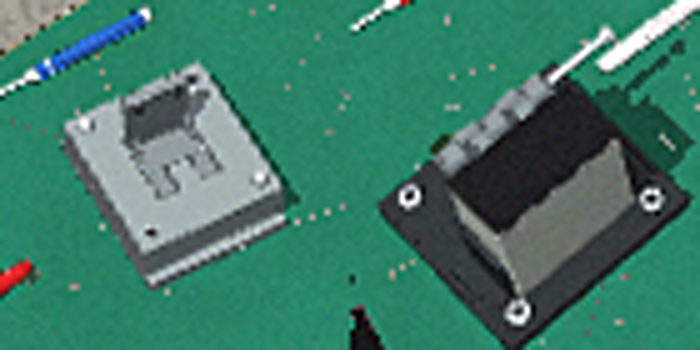

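```bash
cat > meas.py <<'E'
from h import *
E
python3 - <<'E'
from h import *
s=env.state(); print(R.from_rotvec(s['tool_rot']).as_matrix().round(3)); print(env.camera_params('wrist'))
z=np.load('top0.npz'); I=z['I'];D=z['D']; c=cam('top'); P=cloud(c,D)
H=P[...,2]
m=np.zeros((400,640),np.uint8); w=(H>0.028)&(H<0.05); m[195:265,280:345]=w[195:265,280:345]
m=cv2.morphologyEx(m,cv2.MORPH_OPEN,np.ones((3,3)))
def rect(m,zz):
    n,l,st,ce=cv2.connectedComponentsWithStats(m); k=1+np.argmax(st[1:,4])
    cs,_=cv2.findContours((l==k).astype(np.uint8),cv2.RETR_EXTERNAL,cv2.CHAIN_APPROX_NONE)
    p=cs[0][:,0]; q=onz(c,p[:,0],p[:,1],zz)[:,:2]*1000
    return cv2.minAreaRect(q.astype(np.float32))
print('mould',rect(m,0.036))
# jamb foot by dark
m=np.zeros((400,640),np.uint8); g=I.max(2); w=(H>0.006)
m[180:245,408:475]=w[180:245,408:475]; m=cv2.morphologyEx(m,cv2.MORPH_OPEN,np.ones((5,5)))
print('foot',rect(m,0.01))
w=(H>0.087)&(H<0.1); m[:]=0; m[180:245,408:475]=w[180:245,408:475]; m=cv2.morphologyEx(m,cv2.MORPH_OPEN,np.ones((3,3)));print('post',rect(m,0.093))
w=(H>0.07)&(H<0.095); m[:]=0; m[200:260,280:345]=w[200:260,280:345];print('flange',rect(m,0.08))
E
```

```text
[[-0.932  0.361 -0.001]
 [ 0.361  0.932 -0.002]
 [ 0.    -0.002 -1.   ]]
{'vfov': 64.98023846185595, 'cx': 317.45418404245635, 'cy': 199.75527430581985, 'hand_eye': array([[ 2.97455166e-05, -9.57681132e-01, -2.87831284e-01,
         7.91857317e-02],
       [ 9.99999919e-01, -8.73480798e-05,  3.93970803e-04,
        -9.46603749e-04],
       [-4.02439914e-04, -2.87831273e-01,  9.57681052e-01,
        -1.57801371e-01],
       [ 0.00000000e+00,  0.00000000e+00,  0.00000000e+00,
         1.00000000e+00]])}
mould ((491.55133056640625, 333.20892333984375), (89.92568969726562, 99.9466552734375), 80.07599639892578)
foot ((531.1400146484375, 32.343318939208984), (114.58553314208984, 125.98526000976562), 4.204017162322998)
post ((549.9928588867188, 35.17421340942383), (42.0052604675293, 80.52275848388672), 5.377566814422607)
flange ((473.2132568359375, 336.6440124511719), (37.38987350463867, 7.801793098449707), 79.12967681884766)
```

Request:
carry_out(commands=[[-1,[60,-67,-10],[0,0,-2]],[-1,[119,-134,-23],[0,0,-4]],[-1,[178,-202,-35],[0,0,-6]],[-1,[238,-269,-46],[0,0,-8]],[-1,[238,-269,-46],[0,0,-10]],[-1,[238,-269,-46],[0,0,-12]],[-1,[238,-269,-46],[0,0,-14]],[-1,[238,-269,-46],[0,0,-15.87]],[-1,[238,-269,-46],[0,0,-15.87]],[-1,[238,-269,-46],[0,0,-15.87]]])

```text
clock: 1.35
tcp_pos: [0.4726, 0.3372, 0.1805]
tool_rot: [-2.412, -2.013, 0.001]
force: [0.1, -0.1, 0.7]
finger_gap: 1.001
```

Run:
```python
from h import *
s=env.state(); print(s['clock'],s['joints'].round(3),s['tcp_pos'],R.from_rotvec(s['tool_rot']).as_matrix().round(4),abs(s['joint_velocities']).max())
I,D=env.read_camera('wrist'); cv2.imwrite('pics/w1.png',I[...,::-1]); np.savez('w1.npz',I=I,D=D,p=s['tcp_pos'],r=s['tool_rot'])
```

```text
1.35 [-0.619  0.395 -0.059  1.784  0.027  0.963 -0.87 ] [0.4725738  0.33719836 0.18051306] [[ 1.793e-01  9.838e-01 -3.000e-04]
 [ 9.838e-01 -1.793e-01 -2.000e-04]
 [-3.000e-04 -3.000e-04 -1.000e+00]] 0.010706695136506524
```

View pics/w1.png

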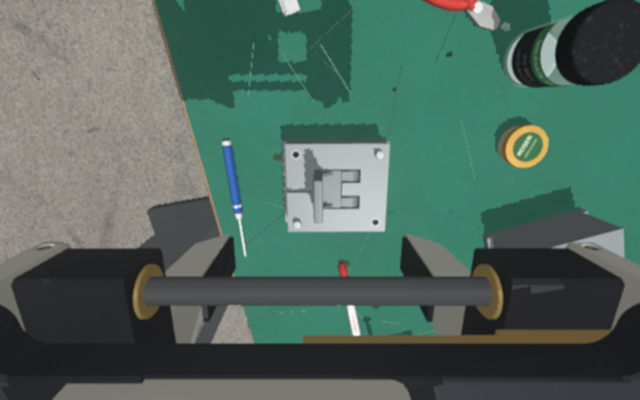

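Run:
```python
from h import *
z=np.load('w1.npz'); I=z['I']; s=dict(tcp_pos=z['p'],tool_rot=z['r']); c=cam('wrist',s)
cv2.imwrite('pics/w1c.png',cv2.resize(I[130:245,275:400],None,fx=5,fy=5,interpolation=cv2.INTER_CUBIC)[...,::-1])
P=cloud(c,z['D'])[130:245,275:400]*1000
def rect(m,zz):
    n,l,st,ce=cv2.connectedComponentsWithStats(m.astype(np.uint8)); k=1+np.argmax(st[1:,4])
    cs,_=cv2.findContours((l==k).astype(np.uint8),cv2.RETR_EXTERNAL,cv2.CHAIN_APPROX_NONE)
    p=cs[0][:,0]; q=onz(c,p[:,0]+275,p[:,1]+130,zz)[:,:2]*1000
    return cv2.minAreaRect(q.astype(np.float32)), cv2.boundingRect(cs[0])
H=P[...,2]
print(rect((H>28)&(H<60),.036)); print(rect((H>60)&(H<100),.080)); f=H[(H>60)&(H<100)]; print(np.median(f),f.size,np.median(H[(H>28)&(H<45)]))
```

```text
(((489.5751037597656, 332.3214111328125), (90.52527618408203, 100.19511413574219), 80.32792663574219), (10, 12, 105, 90))
(((471.24884033203125, 337.7458190917969), (42.06360626220703, 7.640660285949707), 79.91344451904297), (38, 45, 10, 48))
79.55817575946625 432 35.729785962987926
```

View pics/w1c.png

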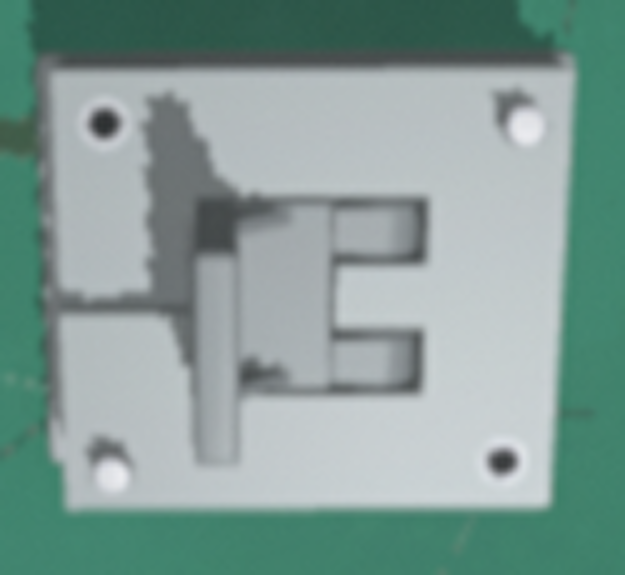

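Run:
```python
from h import *
z=np.load('w1.npz'); I=z['I']; s=dict(tcp_pos=z['p'],tool_rot=z['r']); c=cam('wrist',s)
Rm=R.from_rotvec(z['r']).as_matrix()
for y in(-.046,0,.046):
  for x in (-.0095,.0095): print(y,x,proj(c,z['p']+Rm@[x,y,0]).round(1))
cv2.imwrite('pics/w1f.png',cv2.resize(I[220:350,190:450],None,fx=3,fy=3,interpolation=cv2.INTER_CUBIC)[...,::-1])
px=lambda x,y:((x+.5)/5-.5+275,(y+.5)/5-.5+130)
def show(n,x,y,h):
    u,v=px(x,y); q=onz(c,u,v,h)*1000; print(n,q.round(1), 'tool', (Rm.T@(q-z['p']*1000)).round(1)); return q
a=[show('f',*k,.080) for k in [(193,250),(240,250),(197,465),(240,463)]]
print('flange ctr',np.mean(a,0)); 
a=[show('m',*k,.036) for k in [(44,65),(573,68),(68,510),(551,510)]]
print('mould ctr',np.mean(a,0))
a=[show('d',*k,.043) for k in [(525,127),(112,475)]];print(np.mean(a,0))
a=[show('h',*k,.036) for k in [(104,123),(502,461)]];print(np.mean(a,0))
```

```text
-0.046 -0.0095 [238.2 266.9]
-0.046 0.0095 [235.6 235.5]
0 -0.0095 [320.3 266.8]
0 0.0095 [320.4 235.5]
0.046 -0.0095 [402.4 266.8]
0.046 0.0095 [405.1 235.4]
f [470.7 355.2  80. ] tool [ 17.4  -5.  100.5]
f [478.5 353.8  80. ] tool [ 17.4   2.9 100.5]
f [464.3 317.1  80. ] tool [-21.2  -4.5 100.5]
f [471.8 316.1  80. ] tool [-20.9   3.1 100.5]
flange ctr [471.33320588 335.53625814  80.        ]
m [447.  385.9  36. ] tool [ 43.4 -33.8 144.5]
m [546.1 367.3  36. ] tool [ 42.8  67.  144.5]
m [432.8 295.7  36. ] tool [-47.9 -31.7 144.5]
m [531.2 277.7  36. ] tool [-47.9  68.4 144.5]
mould ctr [489.2850699  331.65292592  36.        ]
d [534.6 359.   43. ] tool [ 32.6  57.1 137.5]
d [444.2 304.3  43. ] tool [-37.4 -22.  137.5]
[489.3842463  331.62722841  43.        ]
h [456.1 373.   36. ] tool [ 32.3 -22.6 144.5]
h [522.6 290.3  36. ] tool [-37.1  57.7 144.5]
[489.34041084 331.66446521  36.        ]
```

View pics/w1f.png

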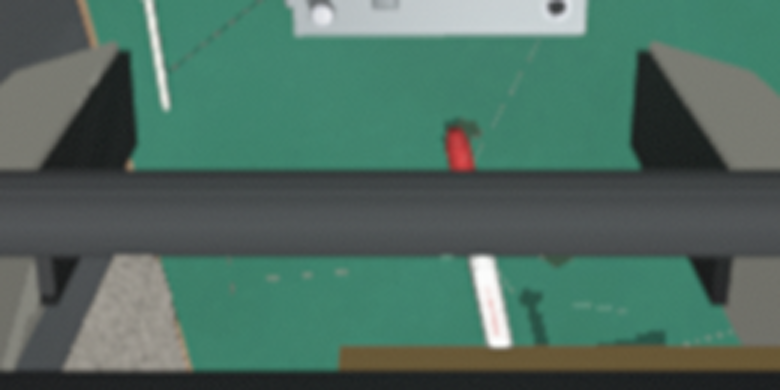

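Request:
carry_out(commands=[[-0.2,[0.3,-1,-40],[0,0,0.09]],[0,[0.3,-1,-80],[0,0,0.09]],[0.2,[0.3,-1,-80],[0,0,0.09]],[0.3,[0.3,-1,-80],[0,0,0.09]],[0.4,[0.3,-1,-80],[0,0,0.09]],[0.4,[0.3,-1,-80],[0,0,0.09]],[0.4,[0.3,-1,-80],[0,0,0.09]],[0.4,[0.3,-1,-80],[0,0,0.09]]], grip_force=30)

```text
clock: 2.4
tcp_pos: [0.4733, 0.3362, 0.101]
tool_rot: [2.408, 2.018, 0.001]
force: [0.0, -0.2, 0.1]
finger_gap: 0.302
```

Run:
```python
from h import *
s=env.state(); print(s['clock'],s['tcp_pos'],s['force'])
I,D=env.read_camera('wrist'); np.savez('w2.npz',I=I,D=D,p=s['tcp_pos'],r=s['tool_rot'])
c=cam('wrist',s); Rm=R.from_rotvec(s['tool_rot']).as_matrix();g=.092*s['finger_gap']/2; print(g)
for y in(-g,0,g):
  for x in (-.0095,.0095): print(y,x,proj(c,s['tcp_pos']+Rm@[x,y,0]).round(1))
cv2.imwrite('pics/w2.png',cv2.resize(I[110:310,220:420],None,fx=3,fy=3,interpolation=cv2.INTER_CUBIC)[...,::-1])
```

```text
2.4 [0.47331175 0.33616313 0.10104777] [ 0.03531116 -0.23418339  0.08071282]
0.013881410887652747
-0.013881410887652747 -0.0095 [295.5 266.9]
-0.013881410887652747 0.0095 [294.8 235.5]
0 -0.0095 [320.3 266.9]
0 0.0095 [320.4 235.5]
0.013881410887652747 -0.0095 [345.1 266.8]
0.013881410887652747 0.0095 [346.  235.5]
```

View pics/w2.png

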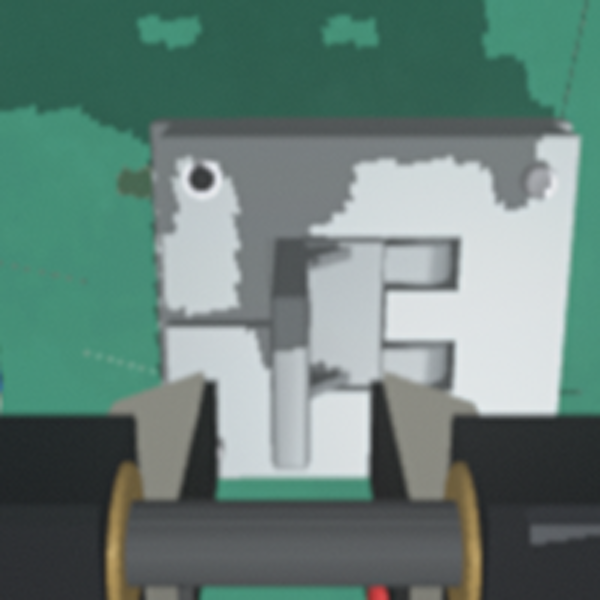

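Run:
```python
from h import *
for i in range(2):
    p=env.camera_params('wrist'); print(p['hand_eye'],p['cx'])
s=env.state(); c=cam('wrist',s); Rm=R.from_rotvec(s['tool_rot']).as_matrix(); T=Rm.T@c[3]; print(T, Rm.T@(c[4]-s['tcp_pos'])); print(np.linalg.norm(c[3],axis=0))
```

```text
[[ 3.19845478e-05 -9.58108985e-01 -2.86403861e-01  7.69064179e-02]
 [ 9.99999008e-01 -3.72734469e-04  1.35858769e-03 -1.82297653e-03]
 [-1.40842767e-03 -2.86403620e-01  9.58108023e-01 -1.57803463e-01]
 [ 0.00000000e+00  0.00000000e+00  0.00000000e+00  1.00000000e+00]] 317.45418404245635
[[ 3.19845478e-05 -9.58108985e-01 -2.86403861e-01  7.69064179e-02]
 [ 9.99999008e-01 -3.72734469e-04  1.35858769e-03 -1.82297653e-03]
 [-1.40842767e-03 -2.86403620e-01  9.58108023e-01 -1.57803463e-01]
 [ 0.00000000e+00  0.00000000e+00  0.00000000e+00  1.00000000e+00]] 317.45418404245635
[[ 3.19845478e-05 -9.58108985e-01 -2.86403861e-01]
 [ 9.99999008e-01 -3.72734469e-04  1.35858769e-03]
 [-1.40842767e-03 -2.86403620e-01  9.58108023e-01]] [ 0.07690642 -0.00182298 -0.15780346]
[1. 1. 1.]
```

Run:
```python
from h import *
z=np.load('w2.npz'); s=dict(tcp_pos=z['p'],tool_rot=z['r']); c=cam('wrist',s); Rm=R.from_rotvec(z['r']).as_matrix()
for a,b,h in [(272,295,.08),(308,295,.08),(272,467,.08),(308,467,.08),(153,130,.036),(580,137,.036),(462,240,.036),(455,388,.036),(215,380,.101),(373,380,.101)]:
    q=onz(c,(a+.5)/3-.5+220,(b+.5)/3-.5+110,h); print(a,b,(Rm.T@(q-z['p'])*1000).round(1))
I=z['I']; cv2.imwrite('pics/w2b.png',cv2.resize(I[190:290,260:380],None,fx=6,fy=6,interpolation=cv2.INTER_CUBIC)[...,::-1])
```

```text
272 295 [18.3 -5.8 21.1]
308 295 [18.3  1.4 21.1]
272 467 [-19.9  -6.1  21. ]
308 467 [-19.9   1.5  21. ]
153 130 [ 44.9 -34.7  65.1]
580 137 [43.2 66.4 65.1]
462 240 [18.  39.7 65.1]
455 388 [-21.3  40.   65.1]
215 380 [  9.  -15.8   0. ]
373 380 [ 9.  12.8  0.1]
```

View pics/w2b.png

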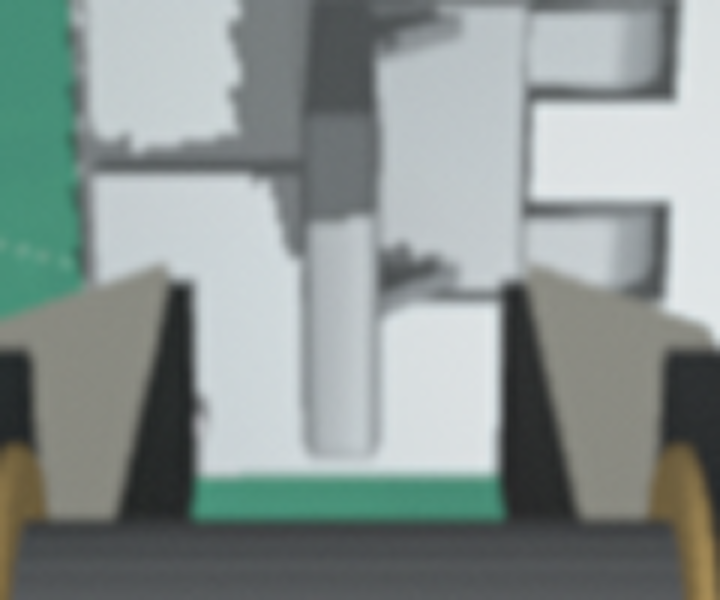

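Request:
carry_out(commands=[[0.4,[-0.7,-0.4,-20],[0,0,0]],[0.4,[-0.7,-0.4,-40],[0,0,0]],[0.4,[-0.7,-0.4,-57.5],[0,0,0]],[0.4,[-0.7,-0.4,-57.5],[0,0,0]],[0.4,[-0.7,-0.4,-57.5],[0,0,0]],[0.7,[-0.7,-0.4,-57.5],[0,0,0]]], grip_force=15)

```text
clock: 3.2
tcp_pos: [0.4731, 0.3362, 0.0441]
tool_rot: [2.408, 2.018, 0.003]
force: [0.2, 0.3, -0.1]
finger_gap: 0.232
```

Run:
```python
from h import *
s=env.state(); print(s['clock'],s['tcp_pos'],s['force'],s['torque'],s['finger_gap'])
```

```text
3.2 [0.473139   0.33616272 0.04408706] [ 0.20050026  0.34481245 -0.14779646] [-0.05420683  0.06375606  0.00478716] 0.23245046581541962
```

Request:
carry_out(commands=[[0.85,[0,0,0],[0,0,0]],[1,[0,0,0],[0,0,0]],[1,[0,0,0],[0,0,0]],[1,[0,0,0],[0,0,0]]], grip_force=12)

```text
clock: 3.7
tcp_pos: [0.4728, 0.3359, 0.0438]
tool_rot: [2.408, 2.018, 0.001]
force: [-1.2, -0.5, 6.2]
finger_gap: 0.088
```

Run:
```python
from h import *
s=env.state(); print(s['clock'],s['tcp_pos'],s['force'],s['torque'],s['finger_gap'],R.from_rotvec(s['tool_rot']).as_matrix().round(4))
I,D=env.read_camera('wrist');cv2.imwrite('pics/w3.png',cv2.resize(I[150:290,240:400],None,fx=5,fy=4,interpolation=cv2.INTER_CUBIC)[:600,:800,::-1])
```

```text
3.7 [0.4728462  0.33593411 0.04381159] [-1.16468303 -0.45634857  6.24458478] [-0.20913822  0.21554854 -0.00294922] 0.08786875002912407 [[ 1.751e-01  9.846e-01  7.000e-04]
 [ 9.846e-01 -1.751e-01  5.000e-04]
 [ 7.000e-04  6.000e-04 -1.000e+00]]
```

View pics/w3.png

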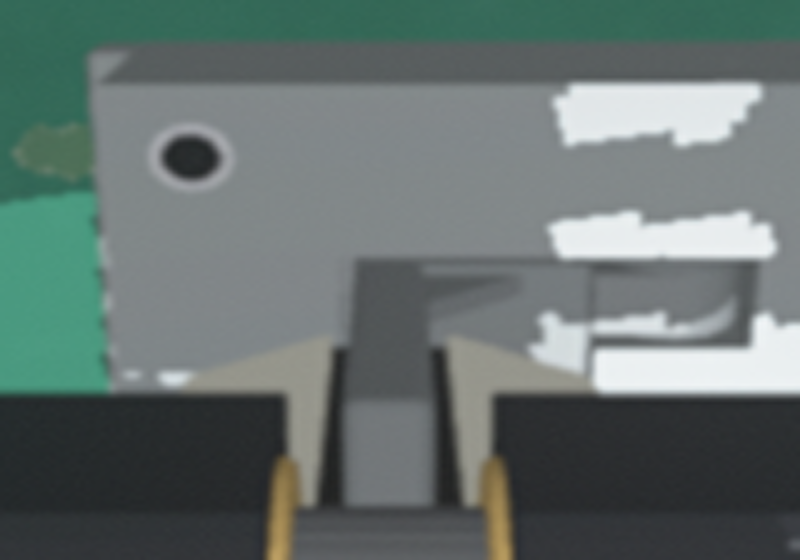

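Request:
carry_out(commands=[[1,[0,0,0],[0,0,0]],[1,[0,0,4],[0,0,0]],[1,[0,0,10],[0,0,0]],[1,[0,0,20],[0,0,0]],[1,[0,0,40],[0,0,0]],[1,[0,0,80],[0,0,0]],[1,[0,0,126],[0,0,0]],[1,[0,0,126],[0,0,0]]], grip_force=40)

```text
clock: 4.75
tcp_pos: [0.4752, 0.3377, 0.1742]
tool_rot: [2.408, 2.017, 0.014]
force: [0.4, 0.1, -1.7]
finger_gap: 0.085
```

Run:
```python
from h import *
s=env.state(); print(s['clock'],s['tcp_pos'],s['force'],s['torque'],s['finger_gap'])
I,D=env.read_camera('wrist');cv2.imwrite('pics/w4.png',cv2.resize(I[100:290,220:420],None,fx=4,fy=3,interpolation=cv2.INTER_CUBIC)[...,::-1])
np.savez('w4.npz',I=I,D=D,p=s['tcp_pos'],r=s['tool_rot'])
```

```text
4.75 [0.47518951 0.33768307 0.17415756] [ 0.44393056  0.07766187 -1.70048793] [-0.09538243  0.07282511 -0.01802785] 0.08491375441076672
```

View pics/w4.png

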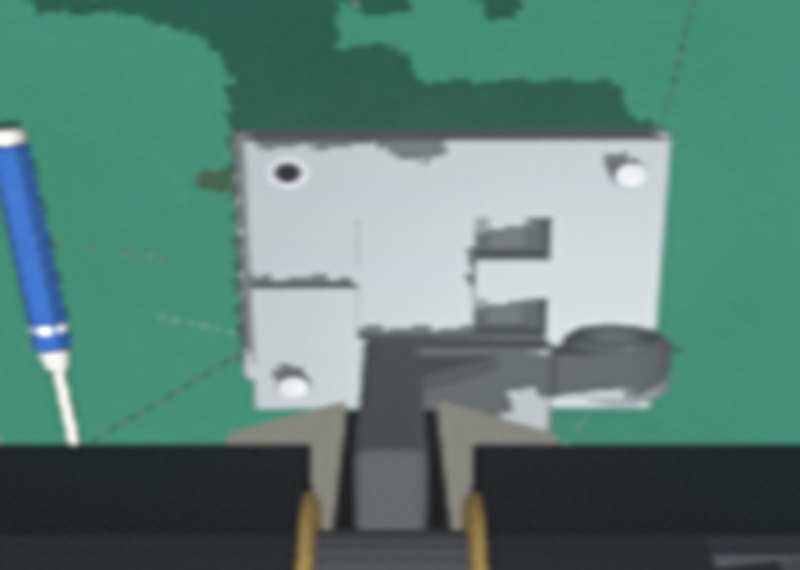

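Request:
carry_out(commands=[[1,[2,-40,5],[0,0,0.4]],[1,[5,-100,5],[0,0,1]],[1,[8,-160,5],[0,0,1.5]],[1,[11,-220,5],[0,0,2]],[1,[14,-280,5],[0,0,2.5]],[1,[17,-330,5],[0,0,3]],[1,[18,-357,5],[0,0,3]],[1,[18,-357,5],[0,0,3]],[1,[18,-357,5],[0,0,3]],[1,[18,-357,5],[0,0,3]]])

```text
clock: 6.05
tcp_pos: [0.4901, -0.0198, 0.1738]
tool_rot: [-2.121, -2.316, 0.0]
force: [0.0, -0.3, -1.6]
finger_gap: 0.085
```

Run:
```python
from h import *
s=env.state(); print(s['clock'],s['tcp_pos'],s['force'],s['torque'],s['finger_gap'],R.from_rotvec(s['tool_rot']).as_matrix().round(4),s['joints'].round(2),abs(s['joint_velocities']).max())
I,D=env.read_camera('wrist');cv2.imwrite('pics/w5.png',I[...,::-1])
np.savez('w5.npz',I=I,D=D,p=s['tcp_pos'],r=s['tool_rot'])
```

```text
6.05 [ 0.49014104 -0.0198121   0.17379947] [ 0.03664664 -0.32213846 -1.64784471] [-0.10216946  0.01771695 -0.01532814] 0.0851292221945364 [[-8.790e-02  9.961e-01 -9.000e-04]
 [ 9.961e-01  8.790e-02  5.000e-04]
 [ 6.000e-04 -9.000e-04 -1.000e+00]] [-0.06  0.25  0.05  2.01 -0.02  0.88  0.09] 0.0044856578380632894
```

View pics/w5.png

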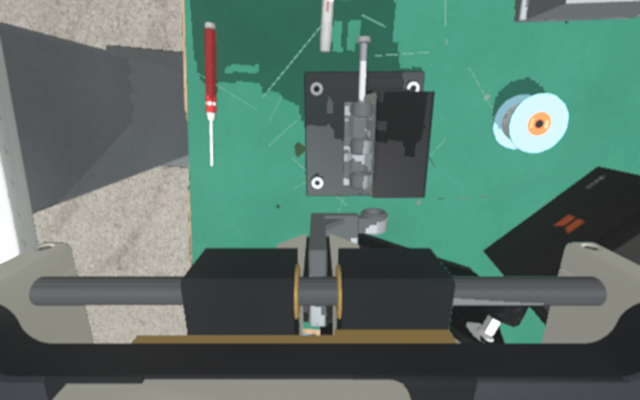

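Run:
```python
from h import *
I=np.load('w5.npz')['I']; cv2.imwrite('pics/w5c.png',cv2.resize(I[85:235,300:450],None,fx=4,fy=4,interpolation=cv2.INTER_CUBIC)[...,::-1])
```

```text
(no output)
```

View pics/w5c.png

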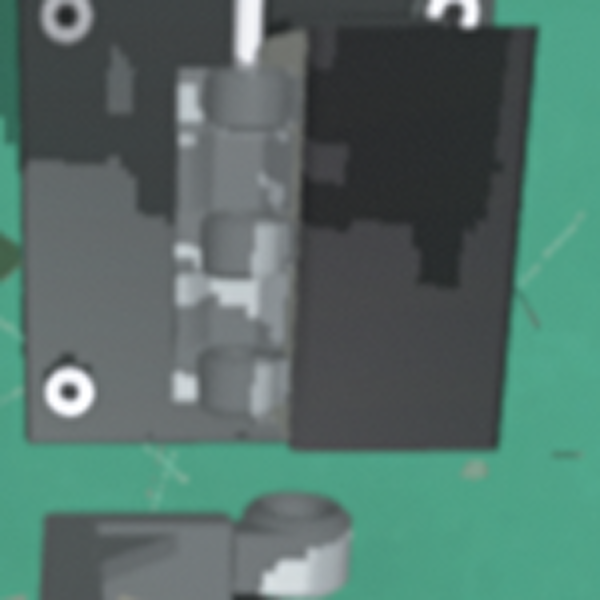

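Run:
```python
from h import *
z=np.load('w5.npz'); s=dict(tcp_pos=z['p'],tool_rot=z['r']); c=cam('wrist',s); Rm=R.from_rotvec(z['r']).as_matrix()
def t(a,b,h,k=4,u0=300,v0=85):
    q=onz(c,(a+.5)/k-.5+u0,(b+.5)/k-.5+v0,h); return (Rm.T@(q-z['p'])*1000)
for n,l,h in [('post',[(306,28),(538,28),(498,450),(289,450)],.093),('kn edges',[(248,65),(248,130),(245,213),(243,277),(240,347),(238,415)],.093),('kn sides',[(205,100),(292,100),(202,250),(290,250),(198,380),(282,380)],.085)]:
    for p in l: print(n,p,t(*p,h).round(1))
P=cloud(c,z['D'])
m=np.zeros((400,640),np.uint8); m[85:205,300:450]=((P[...,2]>.089)&(P[...,2]<.098)&(np.arange(640)>370))[85:205,300:450]
m=cv2.morphologyEx(m,cv2.MORPH_OPEN,np.ones((3,3)))
cs,_=cv2.findContours(m,0,1); k=max(cs,key=cv2.contourArea)[:,0]; q=(onz(c,k[:,0],k[:,1],.093)-z['p'])@Rm*1000
print(cv2.minAreaRect(q[:,:2].astype(np.float32)))
print('post z',np.median(P[...,2][m>0]))
# held leaf
I=z['I'];cv2.imwrite('pics/w5d.png',cv2.resize(I[200:290,280:400],None,fx=6,fy=6,interpolation=cv2.INTER_CUBIC)[...,::-1])
```

```text
post (306, 28) [87.1 40.6 80.8]
post (538, 28) [87.1 82.3 80.8]
post (498, 450) [ 8.1 82.8 80.7]
post (289, 450) [ 8.1 41.5 80.8]
kn edges (248, 65) [80.8 30.4 80.8]
kn edges (248, 130) [69.4 30.9 80.8]
kn edges (245, 213) [54.4 30.9 80.8]
kn edges (243, 277) [42.4 31.  80.8]
kn edges (240, 347) [28.9 31.  80.8]
kn edges (238, 415) [15.3 31.1 80.8]
kn sides (205, 100) [74.6 23.7 88.8]
kn sides (292, 100) [74.6 40.1 88.8]
kn sides (202, 250) [46.5 23.9 88.8]
kn sides (290, 250) [46.5 41.1 88.8]
kn sides (198, 380) [20.5 23.9 88.8]
kn sides (282, 380) [20.5 40.8 88.8]
((47.90403747558594, 61.76154327392578), (41.880699157714844, 79.55335235595703), 89.66284942626953)
post z 0.09278617293495794
```

View pics/w5d.png

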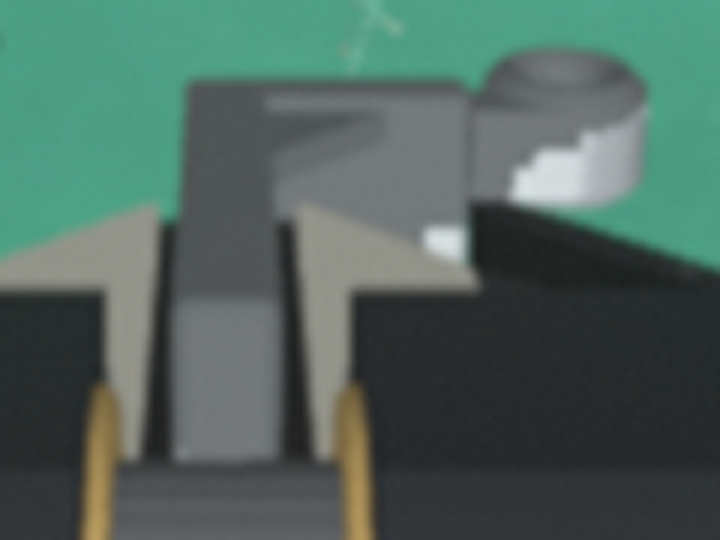

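Run:
```python
from h import *
z=np.load('w5.npz'); s=dict(tcp_pos=z['p'],tool_rot=z['r']); c=cam('wrist',s); Rm=R.from_rotvec(z['r']).as_matrix()
def t(a,b,h,k=6,u0=280,v0=200):
    q=onz(c,(a+.5)/k-.5+u0,(b+.5)/k-.5+v0,h+z['p'][2]-.0158); return (Rm.T@(q-z['p'])*1000)
for n,p,h in [('flange top +y',(175,297),.052),('flange top +y',(278,297),.052),('flange bot +y',(187,80),.002),('web top',(300,95),.008),('web top',(465,95),.008),('web edge',(470,130),.008),('kn L',(480,110),0),('kn R',(648,110),0),('kn top edge',(563,103),.0065),('bore c',(563,68),0),('tip',(158,222),.0158),('tip',(300,222),.0158)]: print(n,t(*p,h).round(1))
```

```text
flange top +y [ 19.2  -5.4 -36.2]
flange top +y [ 19.2   1.8 -36.2]
flange bot +y [18.1 -5.5 13.8]
web top [18.7  5.1  7.8]
web top [18.7 20.5  7.8]
web edge [15.2 21.1  7.8]
kn L [14.3 23.1 15.8]
kn R [14.3 39.5 15.8]
kn top edge [17.4 29.9  9.3]
bore c [18.6 31.  15.8]
tip [ 9.3 -8.   0. ]
tip [9.3 4.9 0. ]
```

Request:
carry_out(commands=[[1,[-2.5,25,0],[0,0,0.08]],[1,[-4.6,48.3,0],[0,0,0.08]],[1,[-4.6,48.3,-10],[0,0,0.08]],[1,[-4.6,48.3,-30],[0,0,0.08]],[1,[-4.6,48.3,-45],[0,0,0.08]],[1,[-4.6,48.3,-52],[0,0,0.08]],[1,[-4.6,48.3,-52],[0,0,0.08]],[1,[-4.6,48.3,-52],[0,0,0.08]],[1,[-4.6,48.3,-52],[0,0,0.08]]])

```text
clock: 7.22
tcp_pos: [0.4864, 0.027, 0.1228]
tool_rot: [2.116, 2.321, 0.002]
force: [-0.3, -0.3, -1.9]
finger_gap: 0.084
```

Run:
```python
from h import *
s=env.state(); print(s['clock'],s['tcp_pos'],s['force'],s['torque'],s['finger_gap'],R.from_rotvec(s['tool_rot']).as_matrix().round(4))
I,D=env.read_camera('wrist');cv2.imwrite('pics/w6.png',cv2.resize(I[110:290,270:430],None,fx=5,fy=3.3,interpolation=cv2.INTER_CUBIC)[...,::-1])
np.savez('w6.npz',I=I,D=D,p=s['tcp_pos'],r=s['tool_rot'])
I,D=env.read_camera('side');cv2.imwrite('pics/s6.png',cv2.resize(I[190:310,170:290],None,fx=5,fy=5,interpolation=cv2.INTER_CUBIC)[...,::-1])
```

```text
7.225 [0.4864161  0.02697571 0.12281617] [-0.29331271 -0.25913475 -1.88368732] [-0.04941503  0.08697919  0.00091411] 0.08371562507518063 [[-9.250e-02  9.957e-01  1.200e-03]
 [ 9.957e-01  9.250e-02  2.000e-04]
 [ 1.000e-04  1.200e-03 -1.000e+00]]
```

View pics/w6.png

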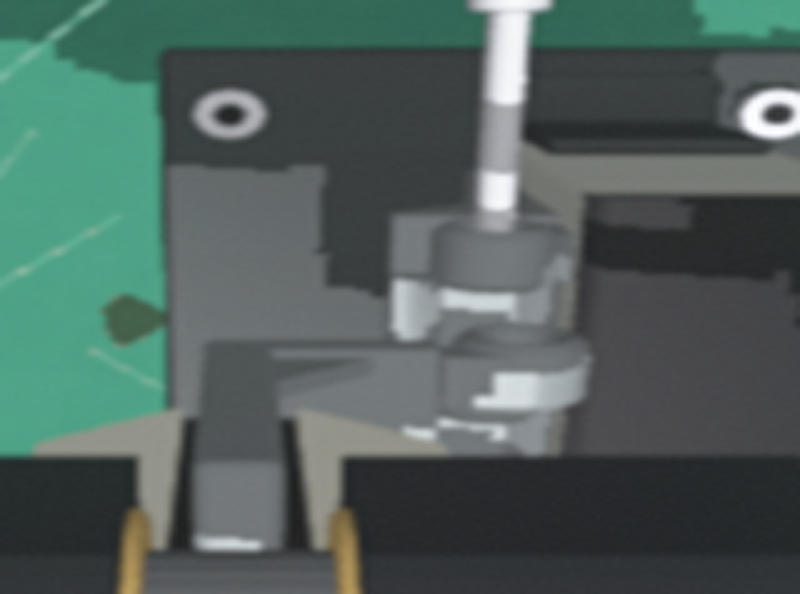

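View pics/s6.png

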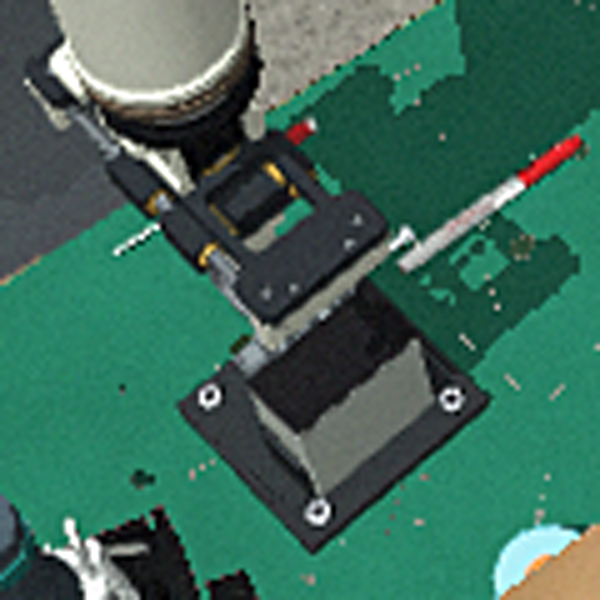

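Run:
```python
from h import *
I=np.load('w6.npz')['I']; cv2.imwrite('pics/w6c.png',cv2.resize(I[160:260,300:400],None,fx=6,fy=6,interpolation=cv2.INTER_CUBIC)[...,::-1])
```

```text
(no output)
```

View pics/w6c.png

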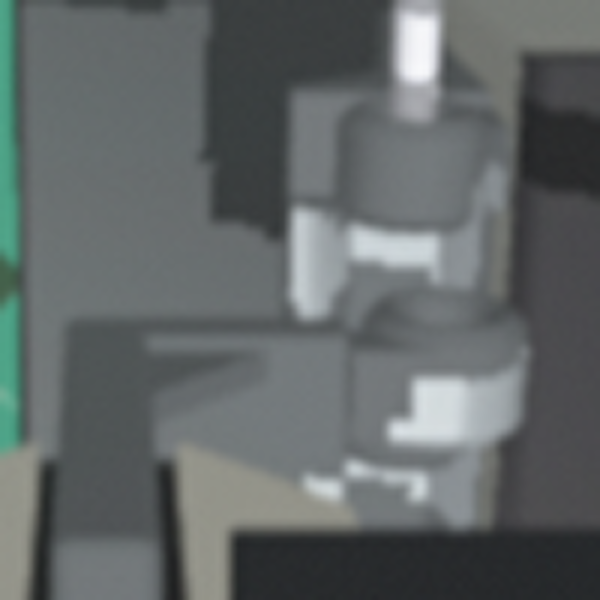

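Run:
```python
from h import *
z=np.load('w6.npz'); s=dict(tcp_pos=z['p'],tool_rot=z['r']); c=cam('wrist',s); Rm=R.from_rotvec(z['r']).as_matrix(); lz=z['p'][2]-.0158
def t(a,b,h,k=6,u0=300,v0=160):
    q=onz(c,(a+.5)/k-.5+u0,(b+.5)/k-.5+v0,h); return (Rm.T@(q-z['p'])*1000)
for n,p,h in [('post corner (y40,x10)',(523,53),.093),('post edge low x10',(500,400),.093),('fix L',(340,170),.085),('fix R',(498,170),.085),('fix -y edge y21..22.5',(418,228),.092),('fix +y edge y33..31.5',(418,110),.092),('pin',(417,60),.0875),
 ('leaf L',(352,400),lz),('leaf R',(528,400),lz),('leaf -y edge y7.5..9',(435,462),lz+.007),('leaf web +y top',(250,336),lz+.008),('web end',(348,400),lz+.008),('flange',(52,541),lz+.052),('flange',(162,541),lz+.052),('leaf bore',(443,312),lz)]: print(n,t(*p,h).round(1))
```

```text
post corner (y40,x10) [41.  40.3 29.9]
post edge low x10 [ 3.5 40.2 29.9]
fix L [26.8 23.3 37.8]
fix R [26.8 40.3 37.9]
fix -y edge y21..22.5 [22.3 30.8 30.9]
fix +y edge y33..31.5 [34.9 30.2 30.9]
pin [39.2 30.6 35.4]
leaf L [ 9.1 22.5 15.8]
leaf R [ 9.  39.9 15.9]
leaf -y edge y7.5..9 [ 5.4 29.7  8.8]
leaf web +y top [18.6 11.6  7.8]
web end [12.2 21.   7.8]
flange [ 18.9  -5.7 -36.2]
flange [ 18.9   2.1 -36.2]
leaf bore [18.2 31.  15.8]
```

Request:
carry_out(commands=[[1,[-0.7,2.1,0],[0,0,0]],[1,[-0.7,2.1,0],[0,0,0]],[1,[-0.7,2.1,-4],[0,0,0]],[1,[-0.7,2.1,-6],[0,0,0]],[1,[-0.7,2.1,-8],[0,0,0]],[1,[-0.7,2.1,-9],[0,0,0]],[1,[-0.7,2.1,-9],[0,0,0]]])

```text
clock: 8.2
tcp_pos: [0.4852, 0.029, 0.1131]
tool_rot: [-2.116, -2.322, 0.0]
force: [0.6, -0.8, -0.8]
finger_gap: 0.086
```

Run:
```python
from h import *
s=env.state(); print(s['clock'],s['tcp_pos'],s['force'],s['torque'],s['finger_gap'])
I,D=env.read_camera('wrist');cv2.imwrite('pics/w7.png',cv2.resize(I[160:260,300:400],None,fx=6,fy=6,interpolation=cv2.INTER_CUBIC)[...,::-1])
np.savez('w7.npz',I=I,D=D,p=s['tcp_pos'],r=s['tool_rot'])
```

```text
8.2 [0.48517362 0.02903369 0.11314645] [ 0.6134985  -0.79718181 -0.75102243] [-0.10466766  0.07330724 -0.01858176] 0.08550671842273351
```

View pics/w7.png

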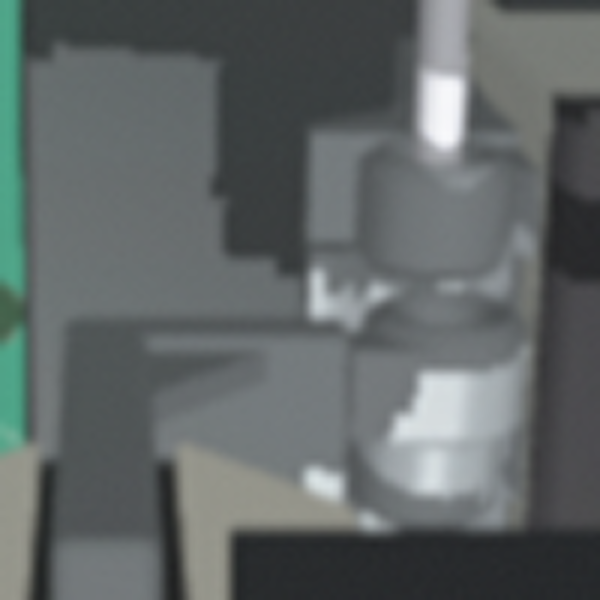

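Run:
```python
from h import *
z=np.load('w7.npz'); s=dict(tcp_pos=z['p'],tool_rot=z['r']); c=cam('wrist',s); Rm=R.from_rotvec(z['r']).as_matrix(); lz=z['p'][2]-.0158
print(Rm.round(4))
def t(a,b,h,k=6,u0=300,v0=160):
    q=onz(c,(a+.5)/k-.5+u0,(b+.5)/k-.5+v0,h); return (Rm.T@(q-z['p'])*1000)
for n,p,h in [('post corner (y40,x10)',(553,97),.093),('post edge low x10',(530,450),.093),('fix L',(358,220),.085),('fix R',(520,220),.085),('fix -y edge y21',(435,278),.0915),('mid +y edge y6',(430,445),.0915),('mid -y edge',(430,498),.0915),('pin',(440,130),.0875),
 ('leaf L',(352,400),lz),('leaf R',(528,390),lz),('leaf -y edge y7.5..9',(430,440),lz+.0065),('leaf web +y top',(250,336),lz+.008),('web end',(348,400),lz+.008),('leaf bore',(443,312),lz)]: print(n,t(*p,h).round(1))
```

```text
[[-9.260e-02  9.957e-01 -1.000e-04]
 [ 9.957e-01  9.260e-02  0.000e+00]
 [ 0.000e+00 -1.000e-04 -1.000e+00]]
post corner (y40,x10) [38.6 41.3 20.1]
post edge low x10 [ 1.9 41.5 20.1]
fix L [24.  24.1 28.1]
fix R [24.  40.7 28.1]
fix -y edge y21 [19.8 31.1 21.6]
mid +y edge y6 [ 1.8 31.5 21.6]
mid -y edge [-4.1 31.8 21.6]
pin [34.1 31.6 25.6]
leaf L [ 9.1 22.5 15.8]
leaf R [10.1 39.8 15.8]
leaf -y edge y7.5..9 [ 7.5 29.2  9.3]
leaf web +y top [18.6 11.6  7.8]
web end [12.2 21.   7.8]
leaf bore [18.2 31.  15.8]
```

Request:
carry_out(commands=[[1,[0.5,-0.3,-2],[0,0,0]],[1,[0.5,-0.3,-4],[0,0,0]],[1,[0.5,-0.3,-6],[0,0,0]],[1,[0.5,-0.3,-8],[0,0,0]],[1,[0.5,-0.3,-8],[0,0,0]]])

```text
clock: 8.88
tcp_pos: [0.4855, 0.0288, 0.105]
tool_rot: [-2.116, -2.322, 0.001]
force: [-0.5, 0.3, -1.5]
finger_gap: 0.086
```

Run:
```python
from h import *
s=env.state(); print(s['clock'],s['tcp_pos'],s['force'],s['torque'],s['finger_gap'])
```

```text
8.875 [0.48549324 0.02876156 0.10499959] [-0.5149028   0.26112703 -1.48055671] [-0.08662467  0.09639302 -0.05854106] 0.08636703048779165
```

No contact forces: the knuckles are in the gaps. Continue down gently.

Request:
carry_out(commands=[[1,[0,0,-1],[0,0,0]],[1,[0,0,-2],[0,0,0]],[1,[0,0,-3],[0,0,0]],[1,[0,0,-3],[0,0,0]],[1,[0,0,-3],[0,0,0]]])

```text
clock: 9.5
tcp_pos: [0.4857, 0.0288, 0.1022]
tool_rot: [-2.116, -2.322, -0.0]
force: [0.1, 0.1, -1.4]
finger_gap: 0.084
```

Run:
```python
from h import *
s=env.state(); print(s['clock'],s['tcp_pos'],s['force'],s['torque'],s['finger_gap'])
```

```text
9.5 [0.48569695 0.02876857 0.10223069] [ 0.08822712  0.0685639  -1.38652232] [-0.0966715   0.01486285  0.05864372] 0.08350460929021901
```

Request:
carry_out(commands=[[1,[0,0,-0.7],[0,0,0]],[1,[0,0,-1.4],[0,0,0]],[1,[0,0,-1.4],[0,0,0]],[1,[0,0,-1.4],[0,0,0]]])

```text
clock: 10.0
tcp_pos: [0.4857, 0.0288, 0.1008]
tool_rot: [-2.116, -2.322, -0.0]
force: [0.2, -0.1, -1.3]
finger_gap: 0.085
```

Run:
```python
from h import *
s=env.state(); print(s['clock'],s['tcp_pos'],s['force'],s['torque'],s['finger_gap'])
I,D=env.read_camera('wrist');cv2.imwrite('pics/w8.png',cv2.resize(I[160:260,300:400],None,fx=6,fy=6,interpolation=cv2.INTER_CUBIC)[...,::-1])
np.savez('w8.npz',I=I,D=D,p=s['tcp_pos'],r=s['tool_rot'])
```

```text
10.0 [0.48567146 0.02879697 0.100812  ] [ 0.16242061 -0.12123473 -1.32668161] [-0.04455918  0.09686085  0.05541201] 0.08461043786618776
```

View pics/w8.png

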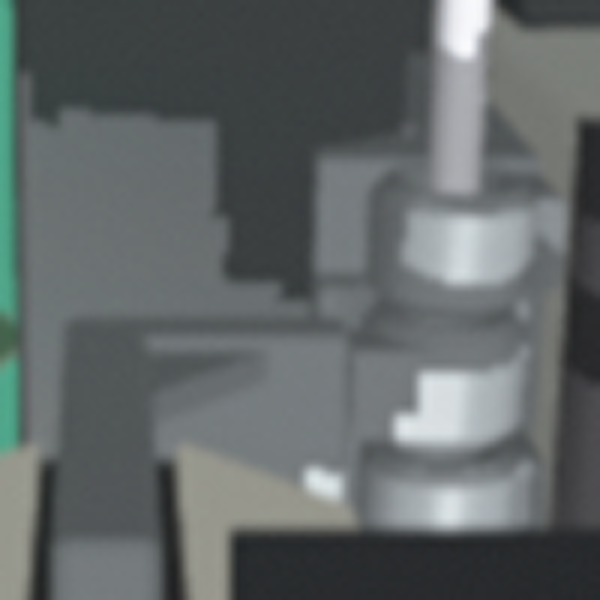

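Request:
carry_out(commands=[[1,[0.5,0,0],[0,0,0]],[1,[0.5,0,-0.5],[0,0,0]],[1,[0.5,0,-0.5],[0,0,0]],[1,[0.5,0,-0.5],[0,0,0]]])

```text
clock: 10.55
tcp_pos: [0.4863, 0.0288, 0.1006]
tool_rot: [2.116, 2.322, 0.0]
force: [-3.6, -0.5, 4.4]
finger_gap: 0.087
```

Run:
```python
from h import *
s=env.state(); print(s['clock'],s['tcp_pos'],s['force'],s['torque'],s['finger_gap'])
```

```text
10.55 [0.48630278 0.02878891 0.10061167] [-3.56624424 -0.52085461  4.42869978] [-0.14115529  0.34397561  0.01318276] 0.08730349640331561
```

Request:
carry_out(commands=[[1,[-0.5,0,0],[0,0,0]],[1,[-0.5,0,-0.3],[0,0,0]],[1,[-0.5,0,-0.6],[0,0,0]],[1,[-0.5,0,-0.6],[0,0,0]]])

```text
clock: 11.05
tcp_pos: [0.4863, 0.0288, 0.1005]
tool_rot: [2.116, 2.321, 0.001]
force: [-2.5, -0.5, 9.0]
finger_gap: 0.087
```

Run:
```python
from h import *
s=env.state(); print(s['clock'],s['tcp_pos'],s['force'],s['torque'],s['finger_gap'])
```

```text
11.05 [0.48626469 0.02879177 0.10050041] [-2.54661347 -0.53679034  9.01445681] [-0.19231234  0.39353932  0.04251902] 0.08693936177055578
```

Request:
carry_out(commands=[[1,[-0.2,0,1.5],[0,0,0]],[1,[-0.2,0,1.5],[0,0,0]],[1,[-0.2,0,0.7],[0,0,0]],[1,[-0.2,0,0],[0,0,0]],[1,[-0.2,0,0],[0,0,0]]])

```text
clock: 11.68
tcp_pos: [0.4851, 0.0288, 0.1005]
tool_rot: [-2.116, -2.322, 0.001]
force: [-4.8, -0.1, 11.2]
finger_gap: 0.082
```

Run:
```python
from h import *
s=env.state(); print(s['clock'],s['tcp_pos'],s['force'],s['torque'],s['finger_gap'])
```

```text
11.675 [0.48511009 0.02878568 0.10054826] [-4.76817585 -0.13802921 11.20428741] [-0.13425001  0.99442229  0.04207542] 0.08189397103621439
```

Run:
```python
from h import *
s=env.state(); print(s['clock'],s['tcp_pos'],s['force'],s['torque'],R.from_rotvec(s['tool_rot']).as_matrix().round(4))
I,D=env.read_camera('wrist');cv2.imwrite('pics/w9.png',cv2.resize(I[140:260,290:410],None,fx=5,fy=5,interpolation=cv2.INTER_CUBIC)[...,::-1])
np.savez('w9.npz',I=I,D=D,p=s['tcp_pos'],r=s['tool_rot'])
s=env.state(); print(s['clock'],s['tcp_pos'],s['force'],s['torque'])
```

```text
11.675 [0.48511009 0.02878568 0.10054826] [-4.76817585 -0.13802921 11.20428741] [-0.13425001  0.99442229  0.04207542] [[-9.260e-02  9.957e-01 -8.000e-04]
 [ 9.957e-01  9.260e-02  0.000e+00]
 [ 1.000e-04 -7.000e-04 -1.000e+00]]
11.725 [0.48513518 0.02874701 0.10055881] [-5.30378707  0.14898188 12.74392173] [-0.11800065  0.96458663 -0.02537402]
```

View pics/w9.png

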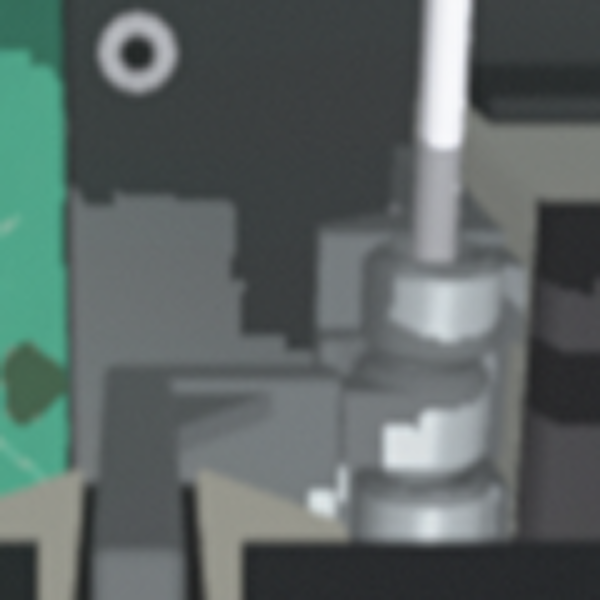

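Run:
```python
from h import *
a=np.load('w8.npz');b=np.load('w9.npz')
g=lambda z:cv2.cvtColor(z['I'],cv2.COLOR_RGB2GRAY).astype(np.float32)
A,B=g(a),g(b)
for n,(r0,r1,c0,c1) in dict(foot=(135,215,290,355),pinpost=(140,185,365,420),leaf=(212,250,311,350),bg=(60,150,200,440),kn=(225,246,372,386)).items():
    x,y=A[r0:r1,c0:c1].copy(),B[r0:r1,c0:c1].copy(); print(n,cv2.phaseCorrelate(x,y,cv2.createHanningWindow(x.shape[::-1],cv2.CV_32F)))
```

```text
foot ((0.7869425434607891, 0.1932417501616044), 0.9473474644124508)
pinpost ((1.4690185840637007, 0.8093840572800453), 0.8313803467927156)
leaf ((-0.035439369622331185, 0.13626916971926661), 0.8885062521696091)
bg ((0.804501468185407, 0.25526437616788655), 0.9272310716134531)
kn ((0.661946356455573, 0.24154807720226934), 1.091683001981841)
```

Request:
carry_out(commands=[[1,[0,0,1.4],[0,0,0]],[1,[0.3,0,1.4],[0,0,0]],[1,[0.3,0,1.4],[0,0,0]]])

```text
clock: 12.1
tcp_pos: [0.4856, 0.0287, 0.1008]
tool_rot: [-2.116, -2.322, 0.001]
force: [-0.0, -0.8, -1.0]
finger_gap: 0.083
```

Request:
carry_out(commands=[[1,[0.5,0,0],[0,0,0]],[1,[0.5,0,0],[0,0,0]]])

```text
clock: 12.35
tcp_pos: [0.4863, 0.0288, 0.101]
tool_rot: [-2.116, -2.322, 0.0]
force: [-0.2, 1.1, -1.5]
finger_gap: 0.085
```

Request:
carry_out(commands=[[1,[0.5,0,0],[0,0,0]],[1,[0.5,0,0],[0,0,0]]])

```text
clock: 12.6
tcp_pos: [0.4868, 0.0288, 0.1011]
tool_rot: [-2.116, -2.322, -0.0]
force: [0.7, -0.2, -1.6]
finger_gap: 0.089
```

Request:
carry_out(commands=[[1,[0.5,0,0],[0,0,0]],[1,[0.5,0,0],[0,0,0]]])

```text
clock: 12.85
tcp_pos: [0.4874, 0.0288, 0.1012]
tool_rot: [2.116, 2.322, 0.0]
force: [0.7, 0.1, -2.6]
finger_gap: 0.085
```

Request:
carry_out(commands=[[1,[0.5,0,0],[0,0,0]],[1,[0.5,0,0],[0,0,0]]])

```text
clock: 13.1
tcp_pos: [0.4877, 0.0288, 0.1011]
tool_rot: [-2.116, -2.322, 0.0]
force: [0.3, 0.1, -0.5]
finger_gap: 0.085
```

Request:
carry_out(commands=[[1,[0.4,0,0],[0,0,0]],[1,[0.4,0,0],[0,0,0]]])

```text
clock: 13.35
tcp_pos: [0.4878, 0.0287, 0.1011]
tool_rot: [-2.116, -2.322, 0.001]
force: [-2.0, 0.6, 0.0]
finger_gap: 0.085
```

Request:
carry_out(commands=[[1,[-1.4,0,0],[0,0,0]],[1,[-2.4,0,0],[0,0,0]],[1,[-2.4,0,0],[0,0,0]]])

```text
clock: 13.72
tcp_pos: [0.4858, 0.0288, 0.1011]
tool_rot: [2.116, 2.322, 0.0]
force: [0.2, 0.2, -1.6]
finger_gap: 0.082
```

Request:
carry_out(commands=[[1,[-0.5,0,0],[0,0,0]],[1,[-0.5,0,0],[0,0,0]]])

```text
clock: 13.98
tcp_pos: [0.4853, 0.0288, 0.1011]
tool_rot: [-2.116, -2.322, -0.0]
force: [0.2, 0.1, -0.7]
finger_gap: 0.088
```

Request:
carry_out(commands=[[1,[-0.5,0,0],[0,0,0]],[1,[-0.5,0,0],[0,0,0]]])

```text
clock: 14.22
tcp_pos: [0.4847, 0.0288, 0.1011]
tool_rot: [-2.116, -2.322, 0.0]
force: [-0.3, 0.4, -1.2]
finger_gap: 0.083
```

Request:
carry_out(commands=[[1,[-0.4,0,0],[0,0,0]],[1,[-0.4,0,0],[0,0,0]]])

```text
clock: 14.48
tcp_pos: [0.4844, 0.0288, 0.1011]
tool_rot: [-2.116, -2.322, -0.0]
force: [0.6, -1.7, -0.8]
finger_gap: 0.082
```

Request:
carry_out(commands=[[1,[-0.5,0,0],[0,0,0]],[1,[-0.5,0,0],[0,0,0]]])

```text
clock: 14.72
tcp_pos: [0.484, 0.0288, 0.1012]
tool_rot: [2.116, 2.322, 0.0]
force: [-0.4, -0.3, -1.1]
finger_gap: 0.086
```

Request:
carry_out(commands=[[1,[-0.5,0,0],[0,0,0]],[1,[-0.5,0,0],[0,0,0]]])

```text
clock: 14.98
tcp_pos: [0.4838, 0.0288, 0.1013]
tool_rot: [2.116, 2.322, 0.001]
force: [0.3, 0.9, -0.7]
finger_gap: 0.086
```

Request:
carry_out(commands=[[1,[-0.5,0,0],[0,0,0]],[1,[-0.5,0,0],[0,0,0]]])

```text
clock: 15.22
tcp_pos: [0.4836, 0.0288, 0.1014]
tool_rot: [2.115, 2.321, 0.002]
force: [1.7, -0.9, -0.8]
finger_gap: 0.084
```

Request:
carry_out(commands=[[1,[-0.5,0,0],[0,0,0]],[1,[-0.5,0,0],[0,0,0]]])

```text
clock: 15.48
tcp_pos: [0.4833, 0.0289, 0.1015]
tool_rot: [2.115, 2.321, 0.002]
force: [3.7, -0.1, 0.7]
finger_gap: 0.084
```

Request:
carry_out(commands=[[1,[1.5,0,0],[0,0,0]],[1,[2.5,0,0],[0,0,0]],[1,[2.5,0,0],[0,0,0]]])

```text
clock: 15.85
tcp_pos: [0.4843, 0.0288, 0.1009]
tool_rot: [-2.115, -2.321, 0.001]
force: [0.4, -0.6, -0.3]
finger_gap: 0.082
```

Run:
```python
from h import *
s=env.state(); print(s['clock'],s['tcp_pos'],s['force'],s['torque'],s['finger_gap'])
```

```text
15.85 [0.48426897 0.02877026 0.10085876] [ 0.36444127 -0.5580926  -0.2722051 ] [-0.01153981 -0.11975869 -0.00564239] 0.08150098685801058
```

Request:
carry_out(commands=[[1,[1.2,0,0.2],[0,0,0]],[1,[1.2,0,0.2],[0,0,0]]])

```text
clock: 16.1
tcp_pos: [0.4854, 0.0286, 0.1009]
tool_rot: [-2.116, -2.321, 0.002]
force: [0.8, 0.3, -1.1]
finger_gap: 0.086
```

Request:
carry_out(commands=[[1,[0,0,-0.6],[0,0,0]],[1,[0,0,-0.8],[0,0,0]],[1,[0,0,-0.8],[0,0,0]]])

```text
clock: 16.48
tcp_pos: [0.4855, 0.0287, 0.1007]
tool_rot: [-2.116, -2.321, 0.001]
force: [-4.1, 0.3, 4.7]
finger_gap: 0.082
```

Run:
```python
from h import *
s=env.state(); print(s['clock'],s['tcp_pos'],s['force'],s['torque'],s['finger_gap'])
```

```text
16.475 [0.48551608 0.02867302 0.10067626] [-4.09373645  0.27639984  4.65014922] [-0.14168423  0.77330855  0.01561155] 0.08220107935619757
```

Request:
carry_out(commands=[[1,[0.3,0,0.8],[0,0,0]],[1,[0.3,0.8,0.8],[0,0,0]],[1,[0.3,0.8,0.8],[0,0,0]]])

```text
clock: 16.85
tcp_pos: [0.4865, 0.0297, 0.1012]
tool_rot: [2.116, 2.322, 0.0]
force: [-0.8, 0.4, -1.5]
finger_gap: 0.084
```

Request:
carry_out(commands=[[1,[0,0.5,0],[0,0,0]],[1,[0,0.5,0],[0,0,0]]])

```text
clock: 17.1
tcp_pos: [0.4864, 0.0299, 0.1012]
tool_rot: [2.116, 2.322, -0.0]
force: [0.8, -0.7, -1.6]
finger_gap: 0.087
```

Request:
carry_out(commands=[[1,[0,0.5,0],[0,0,0]],[1,[0,0.5,0],[0,0,0]]])

```text
clock: 17.35
tcp_pos: [0.4864, 0.03, 0.1013]
tool_rot: [2.117, 2.321, -0.001]
force: [0.5, -2.8, -2.6]
finger_gap: 0.085
```

Request:
carry_out(commands=[[1,[0,0.5,0],[0,0,0]],[1,[0,0.5,0],[0,0,0]]])

```text
clock: 17.6
tcp_pos: [0.4863, 0.0301, 0.1013]
tool_rot: [2.117, 2.321, -0.001]
force: [0.3, -4.9, -2.8]
finger_gap: 0.084
```

Request:
carry_out(commands=[[1,[0,-2,0],[0,0,0]],[1,[0,-3.3,0],[0,0,0]],[1,[0,-3.3,0],[0,0,0]]])

```text
clock: 17.98
tcp_pos: [0.4865, 0.0284, 0.1014]
tool_rot: [-2.115, -2.322, -0.001]
force: [-0.3, 0.0, -1.5]
finger_gap: 0.085
```

Request:
carry_out(commands=[[1,[0,-0.5,0],[0,0,0]],[1,[0,-0.5,0],[0,0,0]]])

```text
clock: 18.23
tcp_pos: [0.4864, 0.0274, 0.1014]
tool_rot: [-2.116, -2.322, -0.0]
force: [-0.5, 0.7, -1.6]
finger_gap: 0.085
```

Request:
carry_out(commands=[[1,[0,-0.5,0],[0,0,0]],[1,[0,-0.5,0],[0,0,0]]])

```text
clock: 18.48
tcp_pos: [0.4864, 0.0268, 0.1013]
tool_rot: [-2.116, -2.322, -0.0]
force: [-1.1, -0.1, -0.4]
finger_gap: 0.083
```

Request:
carry_out(commands=[[1,[0,-0.5,0],[0,0,0]],[1,[0,-0.5,0],[0,0,0]]])

```text
clock: 18.73
tcp_pos: [0.4864, 0.0267, 0.1013]
tool_rot: [-2.115, -2.322, -0.001]
force: [-0.9, 1.3, -1.2]
finger_gap: 0.087
```

Request:
carry_out(commands=[[1,[-0.7,2,0],[0,0,0]],[1,[-0.7,2,0],[0,0,0]],[1,[-0.7,2,0],[0,0,0]]])

```text
clock: 19.1
tcp_pos: [0.4857, 0.0281, 0.1013]
tool_rot: [2.116, 2.322, -0.0]
force: [0.1, 0.6, -1.4]
finger_gap: 0.088
```

Request:
carry_out(commands=[[1,[0,0,-0.6],[0,0,0]],[1,[0,0,-1.1],[0,0,0]],[1,[0,0,-1.4],[0,0,0]],[1,[0,0,-1.4],[0,0,0]]])

```text
clock: 19.6
tcp_pos: [0.4857, 0.0281, 0.1006]
tool_rot: [2.116, 2.322, 0.0]
force: [-3.0, -0.6, 6.7]
finger_gap: 0.086
```

Run:
```python
from h import *
s=env.state(); print(s['clock'],s['tcp_pos'],s['force'],s['torque'],s['finger_gap'],R.from_rotvec(s['tool_rot']).as_matrix().round(4))
I,D=env.read_camera('wrist');cv2.imwrite('pics/w10.png',cv2.resize(I[140:260,290:410],None,fx=5,fy=5,interpolation=cv2.INTER_CUBIC)[...,::-1])
np.savez('w10.npz',I=I,D=D,p=s['tcp_pos'],r=s['tool_rot'])
I,D=env.read_camera('side');cv2.imwrite('pics/s10.png',cv2.resize(I[190:310,170:290],None,fx=5,fy=5,interpolation=cv2.INTER_CUBIC)[...,::-1])
```

```text
19.6 [0.48573799 0.02813632 0.10058169] [-2.99794497 -0.58721461  6.67835596] [-0.23179527  0.54625638 -0.03681242] 0.08578051954410072 [[-9.240e-02  9.957e-01  2.000e-04]
 [ 9.957e-01  9.240e-02 -0.000e+00]
 [-0.000e+00  2.000e-04 -1.000e+00]]
```

View pics/w10.png

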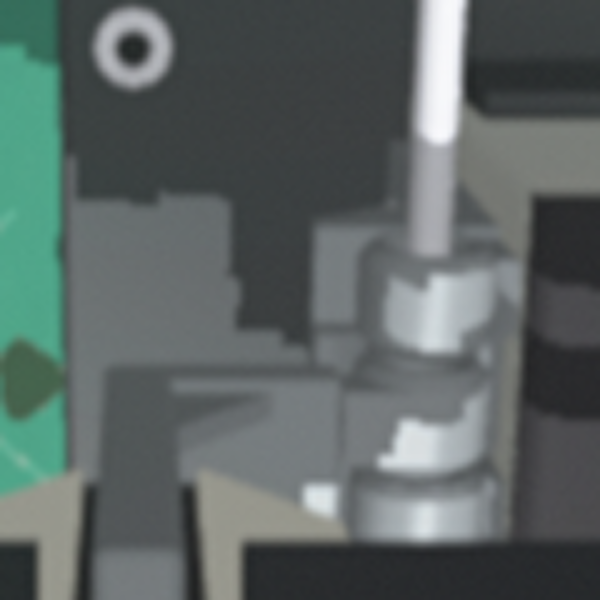

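View pics/s10.png

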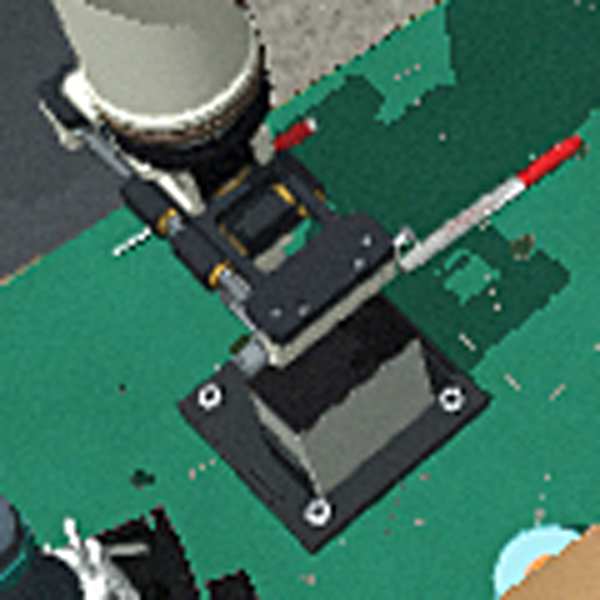

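```bash
cat > fit.py <<'E'
from h import *
from scipy.optimize import least_squares
def fit(f,rows):
    z=np.load(f); s=dict(tcp_pos=z['p'],tool_rot=z['r']); c=cam('wrist',s); Rm=R.from_rotvec(z['r']).as_matrix()
    P=(cloud(c,z['D'])-z['p'])@Rm*1000
    for n,(x0,x1) in rows.items():
        # tool-x slabs, upper arc only
        m=(P[...,0]>x0)&(P[...,0]<x1)&(P[...,1]>25)&(P[...,1]<37)&(P[...,2]<18)&(P[...,2]>2)
        q=P[m]
        r=least_squares(lambda p:np.hypot(q[:,1]-p[0],q[:,2]-p[1])-8,[31,15.6],loss='soft_l1')
        cov=np.linalg.inv(r.jac.T@r.jac)*np.mean(r.fun**2); print(f,n,m.sum(),r.x.round(2),np.sqrt(np.diag(cov)).round(2))
if __name__=='__main__':
    for f in ['w8.npz','w9.npz','w10.npz']: fit(f,dict(fix_top=(21.5,30),leaf=(8.5,16.5),mid=(-3,4)))
E
python3 fit.py
python3 - <<'E'
from h import *
z=np.load('w10.npz');print(z['D'][200:250:3,355:400:4].round(4))
E
```

```text
w8.npz fix_top 314 [31.38 15.94] [0.09 0.04]
w8.npz leaf 270 [30.14 15.5 ] [0.12 0.05]
w8.npz mid 191 [31.43 16.  ] [0.17 0.08]
w9.npz fix_top 323 [32.01 15.75] [0.08 0.04]
w9.npz leaf 269 [30.06 15.42] [0.12 0.06]
w9.npz mid 210 [32.01 15.79] [0.16 0.09]
w10.npz fix_top 308 [31.34 15.76] [0.09 0.04]
w10.npz leaf 268 [30.06 15.38] [0.11 0.05]
w10.npz mid 178 [31.23 15.77] [0.14 0.07]
[[0.1896 0.1902 0.1786 0.1751 0.1739 0.1743 0.1727 0.1731 0.1747 0.1805
  0.1752 0.173 ]
 [0.1903 0.1897 0.1778 0.1744 0.175  0.1717 0.1741 0.1748 0.1763 0.1797
  0.1751 0.1736]
 [0.185  0.1866 0.1791 0.1754 0.1749 0.1751 0.1747 0.1757 0.1772 0.1799
  0.1767 0.1739]
 [0.1879 0.1876 0.1903 0.1765 0.1747 0.1757 0.1745 0.1756 0.1883 0.1836
  0.1759 0.1751]
 [0.1873 0.1885 0.1821 0.1863 0.1873 0.1879 0.1863 0.181  0.188  0.1831
  0.1771 0.1755]
 [0.1759 0.1801 0.1797 0.1789 0.1782 0.1769 0.1759 0.1771 0.1798 0.1831
  0.1768 0.1757]
 [0.175  0.176  0.1757 0.1751 0.1757 0.1758 0.1756 0.1763 0.1799 0.1848
  0.1784 0.1766]
 [0.177  0.1767 0.1762 0.1772 0.1762 0.177  0.1754 0.1773 0.1825 0.1841
  0.1774 0.1762]
 [0.177  0.1763 0.1776 0.1769 0.1775 0.1772 0.1779 0.1776 0.1821 0.1825
  0.1782 0.1772]
 [0.1773 0.1779 0.1782 0.177  0.177  0.1771 0.1774 0.1793 0.1906 0.1844
  0.1791 0.1787]
 [0.1781 0.1786 0.1783 0.177  0.1785 0.1777 0.178  0.1795 0.194  0.1833
  0.1786 0.1775]
 [0.1783 0.1966 0.1863 0.1829 0.179  0.1789 0.1793 0.1863 0.1884 0.1835
  0.1791 0.1786]
 [0.1796 0.1955 0.1833 0.1809 0.1809 0.1811 0.1817 0.1828 0.188  0.184
  0.1798 0.1802]
 [0.1801 0.1965 0.1825 0.1803 0.1793 0.1791 0.1795 0.1809 0.1851 0.1844
  0.1814 0.1801]
 [0.181  0.1975 0.1838 0.1821 0.1798 0.1806 0.1807 0.1814 0.1873 0.1853
  0.1803 0.18  ]
 [0.1558 0.1898 0.183  0.182  0.1806 0.1806 0.1801 0.1822 0.1876 0.1872
  0.1814 0.1819]
 [0.0961 0.0942 0.0953 0.0943 0.0948 0.096  0.0958 0.0955 0.0953 0.0952
  0.0943 0.0952]]
```

```bash
sed -i 's/P\[...,1\]>25/P[...,1]>LO/; s/^def fit(f,rows):/LO=31.5\ndef fit(f,rows):/; s/P\[...,1\]<37/P[...,1]<38/' fit.py; python3 fit.py; sed -i 's/LO=31.5/LO=30/' fit.py; python3 fit.py
```

```text
w8.npz fix_top 150 [31.41 16.01] [0.17 0.09]
w8.npz leaf 133 [31.15 15.87] [0.15 0.09]
w8.npz mid 99 [30.36 15.36] [0.28 0.21]
w9.npz fix_top 158 [31.75 15.64] [0.18 0.09]
w9.npz leaf 131 [31.37 15.97] [0.17 0.09]
w9.npz mid 97 [30.76 15.25] [0.39 0.24]
w10.npz fix_top 147 [31.26 15.72] [0.16 0.09]
w10.npz leaf 129 [31.36 15.94] [0.15 0.08]
w10.npz mid 89 [30.89 15.51] [0.34 0.21]
w8.npz fix_top 191 [31.34 15.96] [0.14 0.07]
w8.npz leaf 167 [31.21 15.92] [0.13 0.06]
w8.npz mid 121 [30.83 15.76] [0.24 0.14]
w9.npz fix_top 199 [31.9  15.72] [0.14 0.06]
w9.npz leaf 167 [31.12 15.81] [0.15 0.07]
w9.npz mid 122 [31.27 15.59] [0.31 0.15]
w10.npz fix_top 180 [31.46 15.84] [0.14 0.07]
w10.npz leaf 164 [31.16 15.81] [0.13 0.06]
w10.npz mid 111 [31.14 15.69] [0.26 0.13]
```

Request:
carry_out(commands=[[1,[0,0.1,-0.1],[0,0,0]],[1,[0,0.1,-0.1],[0,0,0]],[1,[0,0.1,-0.1],[0,0,0]],[1,[0,0.1,-0.1],[0,0,0]]])

```text
clock: 20.2
tcp_pos: [0.4858, 0.0281, 0.1006]
tool_rot: [2.116, 2.322, 0.0]
force: [-4.1, -0.4, 6.9]
finger_gap: 0.085
```

Run:
```python
from h import *
import fit
s=env.state(); print(s['clock'],s['tcp_pos'],s['force'],s['torque'],s['finger_gap'],R.from_rotvec(s['tool_rot']).as_matrix().round(4))
I,D=env.read_camera('wrist'); np.savez('w11.npz',I=I,D=D,p=s['tcp_pos'],r=s['tool_rot'])
fit.fit('w11.npz',dict(fix_top=(21.5,30),leaf=(8.5,16.5),mid=(-3,4)))
I,D=env.read_camera('top'); cv2.imwrite('pics/top11.png',I[...,::-1])
```

```text
20.2 [0.48575974 0.02814644 0.10057454] [-4.13253262 -0.36440789  6.91846269] [-0.23907411  0.58682456 -0.03841872] 0.08485716841081974 [[-9.230e-02  9.957e-01  2.000e-04]
 [ 9.957e-01  9.230e-02 -1.000e-04]
 [-1.000e-04  2.000e-04 -1.000e+00]]
w11.npz fix_top 186 [31.37 15.73] [0.13 0.06]
w11.npz leaf 166 [31.26 15.87] [0.13 0.06]
w11.npz mid 110 [31.1  15.58] [0.21 0.11]
```

View pics/top11.png

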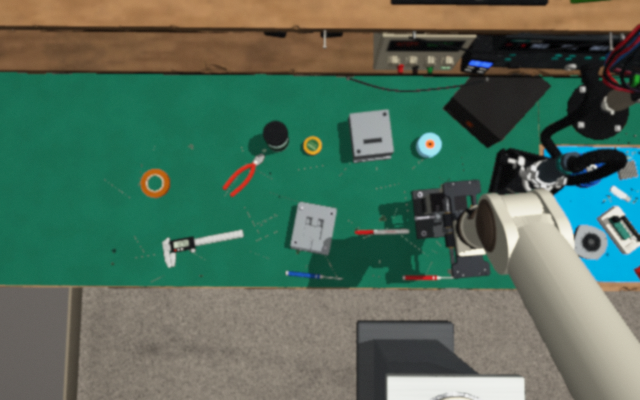

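The mould at (314,229) is empty. The leaf is held over the jamb, the pens, drivers and jars have not moved, and the knuckle axes agree in the images. I'm handing it in now.

```bash
python3 -c "
from plant import env
print(env.hand_in()); s=env.state(); print(s['clock'],s['tcp_pos'],s['force'],s['finger_gap'])"
```

```text
the job is handed in; nothing more can be done
None
the job is handed in; nothing more can be done
```

I gripped the cast leaf by its flange, lifted it straight out of the mould and lowered its two knuckles into the gaps of the jamb leaf until they rested home. I handed the job in at about 20.3 s, still holding the leaf at 40 N with a light downward push.

**Last checks:**
- **Pin axis:** circle fits to the wrist depth put the loose knuckle's axis within about 0.15 mm in x of the fixed knuckles' axes. In height it was 0.15 mm off the +y knuckle and 0.3 mm off the middle one, whose fit is noisier.
- **Position in the gaps:** I probed for contact in both directions and set the leaf near the middle of its play, about 0.1 mm off in x and 0.2 mm off in y.
- **Angle:** the tool is vertical to about 0.02°. Its yaw is 5.3°, against 5.4° measured for the jamb.
- **Contact force:** about 8 N downward.
- **Other items:** the final top picture shows the pen, drivers, tools and jars where they were at the start.

**Disagreements:**
- **Wrist camera:** its calibration was about 1.3 mm off the visible fingertips, so I measured the leaf against the jamb in the same images.
- **Edge readings:** by eye, the edges in the picture suggested the leaf was about 0.6 mm short in x. The depth fit and the probing did not show this, and I went with them.
- **Sideways force:** about 4 N along -x remains at the rest. I took it to be friction.
- **Tilt:** an early picture hinted that the leaf might be tilted about 1° in the grip along the pin direction. I did not confirm or rule this out.

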